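Hang the tile cupboard's lift-off door

TASK

Hang the loose door back on the little tile cupboard: from in front of the cupboard, lower it so that both of its hinge eyes drop over the two upright hinge pins together, set it fully down on the cupboard's sill before letting go, and leave it upright and shut. The similar plain board without hinge eyes is not needed; leave it where it stands.

Things in the scene. Friction and masses are not known exactly. Their poses are not given: they have to be found in the camera images.
- door_grip (a point): Middle of the door's grip tab. Loose light-wood door standing on its lower edge: panel 130 wide (its y), 24 thick (x), 150 mm tall, 0.3 kg. Tab on top, mid-width: 44 wide, 24 thick (flush with panel), top 192 mm above the lower edge; this point is 171 mm above it. Two steel hinge eyes stick out of its +y end. x across thickness, z up. Pinch the tab across its thickness.
- door_eye (a point): Centre of the door's upper hinge eye, 85 mm to +y and 51 mm below the tab's middle, 120 mm above the door's lower edge; axes as the door's. Each eye is a flat level ring: hole 22, outside 34, thickness 10 mm. The lower eye is 95 mm straight below. Play on its pin 6 mm each way.
- pintle_top (a point): Tip of the upper of two upright steel hinge pins on the cupboard, 144 mm above the table; axes as the cupboard's. Each pin 10 mm thick, 22 tall, top 8 mm tapered, on an 8 mm thick, 18 mm wide bracket from the cupboard's side. The lower pin's tip is 95 mm straight below. Door home: lower edge on the sill, axes parallel to the cupboard's, upper eye's centre 14 mm below this tip.
- cupboard: Fixed wooden tile cupboard, 150 wide, 110 deep, 125 mm tall, open front facing away from the robot. Origin: foot of the opening's middle, at table height; x out of the front, y to the hinge side. Pins 30 mm to +x, 85 to +y. Sill in front, top 10 mm up. Bring the door in level from the front, raised 45 mm from home (19 clears the pins; over 74 the lower eye meets the upper bracket), then lower.
- board_grip (a point): A bystander: a plain loose board with the same wood, panel and tab as the door but no hinge eyes, standing upright on the table to the other side of the cupboard. This point is the middle of its tab, 171 mm up. Leave it alone.
Things that resemble listed ones, but are neither listed nor needed, are in the scene too. Leave any yellow look-alike of the part that bears door_grip alone.

How it is judged:
On the way:
1. the door is lowered with its eyes round the pins (upper eye's centre less than 12 mm above its home height) while the gripper still holds it (horizontal distance between door_eye and pintle_top below 0.012 m and z of door_eye in the frame of pintle_top below -0.002 m and contact force between the fingers and door above 2 N), for 0.1 s.
At the end, for the whole second after the job is handed in: The door stands on the sill with both eyes round their pins (upper eye within 10 mm of the pin's axis, its centre 9 to 20 mm below the pin's tip), upright within about 6 degrees and shut, that is parallel to the cupboard's front within 15 degrees, lying across the opening; released (horizontal distance between door_eye and pintle_top below 0.01 m and z of door_eye in the frame of pintle_top between -0.02 and -0.009 m and angle between door_grip's own z axis and vertical below 0.1 rad and angle between the y axis of door_grip and the y axis of pintle_top, either way round below 0.26 rad and y of door_grip in the frame of pintle_top below -0.06 m); the robot touches nothing.
It fails at once if the plain board is moved by more than 30 mm (distance of board_grip from where it was at the start of the episode above 0.03 m).
It also fails if it takes over 42 s, if anything falls off the work surface, if the arm or the gripper's body presses on something with over 40 N, if the wrist force passes 120 N, or if a joint passes its speed limit or range.

ROBOT

A 7-joint arm with a two-finger parallel gripper is mounted at the origin on the work surface. World frame = base frame: x ahead of the robot, y to its left, z up, the work surface at z = 0. Lengths are in m, angles in rad, forces in N, time in s.
With the tool pointing down it reaches from about 0.425 to 0.875 m from the base axis. Payload 4.7 kg.
Tool frame: the origin (TCP) lies midway between the tips of the shut fingers; the grasp point (between the pads) lies 19 mm behind it; x points along the fingers, z is the direction in which the jaws open and shut, and the axes are right-handed (so a half turn about x gives the same grasp; the last joint's range is limited). The gripper opens to 87 mm and grips with 3 to 60 N. Pads are 19 mm wide; open, the fingers measure 117 mm over their backs; the gripper's body (75 mm by 190 mm) begins 51 mm behind the grasp point.
Start: joints at [-1.105, 0.321, -0.07, 1.45, 0.023, 1.371, -0.057], TCP at [0.284, 0.585, 0.223] pointing down, gripper open.
Joint ranges: [-2.86, 2.86], [-0.3, 2.09], [-1.38, 1.24], [0.06, 2.45], [-1.56, 4.7], [0.09, 2.05], [-2.69, 2.69]. Speed limits (rad/s): [2.57, 2.57, 3.14, 3.14, 3.14, 3.14, 3.14].

INTERFACE

Orientations are given as a rotation vector (axis times angle).
In Python, from bench import ctrl gives the robot as it stands.
- The arm moves only by the shell command python3 -m pendant 'ROWS' [OPENING] [FORCE]. ROWS is JSON, a list of rows, each an object with "travel": the shift along the tool's x, y, z in m, a list of three; "twist": the turn about the tool's x in rad. In form: [{"travel": [x, y, z], "twist": twist}, ...]. A call has 1 to 10 rows; each row is the pose to reach, as a shift and turn from the pose measured when the call began, along the tool's axes at that moment; what a row does not reach only later rows make up. A row lasts 1/8 s, in which the tool goes at most 62.5 mm and 10.7 degrees, less where a joint would pass 70% of its speed; a pose out of reach is approached as far as the arm can. A call with a gripper value outside its range is refused whole. OPENING is the opening, from -1 (shut) to 1 (fully open), so that 0 is half open, set as the call begins (- or left out, the last holds). The fingers move at their own pace and stop on an object; FORCE is the grip in N (left out, the last holds). Time passes only in rows, so rows that repeat a pose let the fingers close. It gives the time, the measured TCP pose, the force and the opening at its end, in the units of the state.
- ctrl.get_state(): the state, without advancing time (a new reading comes with each control period).
- ctrl.get_image(name): name is "side" or "top" or "wrist"; returns the picture (400x640x3 uint8, red, green, blue); there is no depth.
- ctrl.camera_model(name): a dict with "K" (3x3 intrinsics, pixels), "rvec" (rotation vector, rad) and "tvec" (3), from world to camera coordinates, as OpenCV has them; the wrist camera has in their place "T_tool_cam" (4x4, takes a point from camera to tool coordinates, whose origin is the TCP and whose axes are the tool frame's). Camera axes: x right, y down, z forward; pixel columns grow to the right and rows downward; lengths in m; the calibration is good to about 2 mm. A picture is of the moment at which its call begins: read the wrist's pose just before it. camera_model takes no time and is no camera call.
- ctrl.close_job(): hands the job in, once; it reports no verdict.
The state is a dict: "time": time; "joint_positions": joint angles; "qd": joint speeds; "joint_torque": joint torques, N m; "position": TCP position; "tool_rot": TCP orientation; "ft_force": force on the tool from outside, world axes, zero at the start; "torque": the same for the moment, N m; "grip_width": opening from 0.0 (shut) to 1.0 (fully open).
Only numpy, scipy, OpenCV 4.12 (cv2) and the standard library are available. Lean on these libraries where they do the work, as an engineer would, in place of code of your own. Each camera call takes 0.05 s, during which the arm holds its last target.

## Working session

There is one attempt and no reset: what is moved stays moved. The work goes in short steps, Python scripts to look and compute and a shell command to move; the robot and the scene stay as the last step left them, time stands still between calls to the robot, and variables do not carry over. Pictures are saved under pics/ and viewed, and the job is handed in when it is done.

```bash
ls; mkdir -p pics; python3 - <<'E'
from bench import ctrl
import cv2
s=ctrl.get_state(); print({k:s[k] for k in ['time','position','tool_rot','grip_width']})
for n in ['side','top','wrist']:
    cv2.imwrite(f'pics/a_{n}.png',ctrl.get_image(n)[:,:,::-1])
    m=ctrl.camera_model(n); print(n,{k:(v.tolist() if hasattr(v,'tolist') else v) for k,v in m.items()})
E
```

```text
pics
{'time': 0.0, 'position': array([0.2835891 , 0.58428062, 0.22145057]), 'tool_rot': array([-0.8714197 ,  1.39125823,  0.86964942]), 'grip_width': 0.9987844730621437}
side {'K': [[392.1135557492142, 0.0, 318.5986839717578], [0.0, 392.1135557492142, 196.20488158610289], [0.0, 0.0, 1.0]], 'rvec': [0.6117459314246582, 2.549517536812725, -1.3090762120869897], 'tvec': [0.5617742213332291, -0.059587629723946635, 1.300678192368028]}
top {'K': [[411.97792739392946, 0.0, 322.3195188188749], [0.0, 411.97792739392946, 196.23957343928697], [0.0, 0.0, 1.0]], 'rvec': [2.133700632626337, -2.1391935806045206, 0.20932959128047127], 'tvec': [-0.04901134632229849, 0.6020304182905554, 1.0720559940472627]}
wrist {'K': [[292.2418048182835, 0.0, 320.0818735021047], [0.0, 292.2418048182835, 200.02892583545727], [0.0, 0.0, 1.0]], 'T_tool_cam': [[-0.00020613655645708516, -0.2543338478758967, 0.9671164621349161, -0.16110151437132725], [0.0005122891259020031, -0.9671163826353394, -0.2543337177768295, 0.06968650584253665], [0.9999998475337725, 0.0004430157702591632, 0.0003296505054254457, 0.0007754562018343902], [0.0, 0.0, 0.0, 1.0]]}
```

View pics/a_side.png

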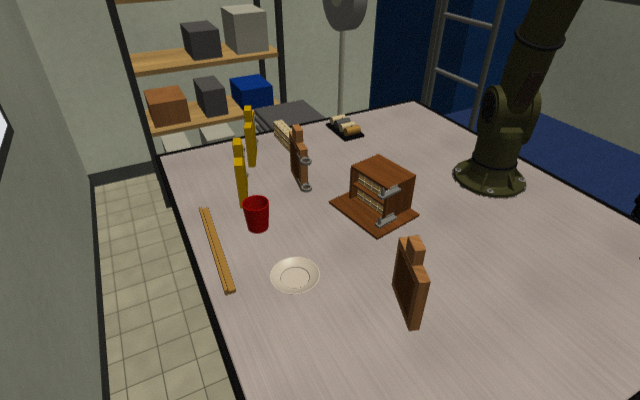

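View pics/a_top.png

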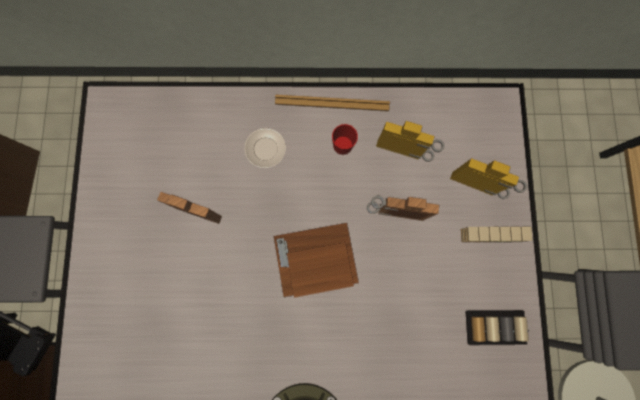

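View pics/a_wrist.png

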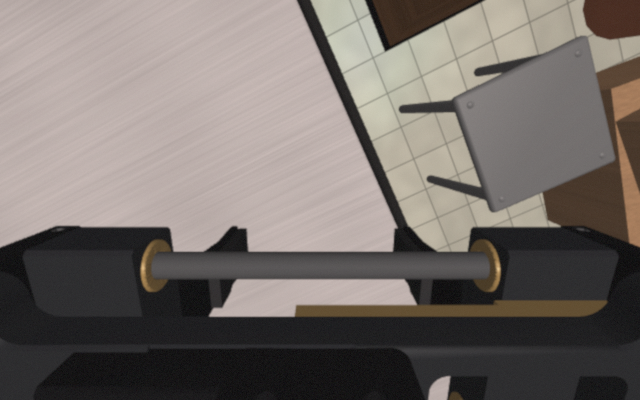

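The side view shows the brown door with steel eyes at (300,158), the plain board at (410,285), two yellow look-alikes at (241,175) and (250,137), and the cupboard at (380,195). 

In the top view:
- **Brown panel with eyes on its left end, (405,207):** fits the description, so this is my choice.
- **Plain brown board without eyes, (190,207):** the bystander.
- **Yellow doors with eyes, (408,140) and (488,177):** look-alikes, to be left alone.
- **Cupboard, (315,260):** its bracket is at (283,255).

Next are close crops and a check of the frames.

```bash
cat > h.py <<'E'
import numpy as np, cv2, json
from scipy.spatial.transform import Rotation as R
from bench import ctrl
def cam(n):
    m=ctrl.camera_model(n)
    if 'rvec' in m:
        Rm=cv2.Rodrigues(np.array(m['rvec'],float))[0]; t=np.array(m['tvec'],float)
    else:
        s=ctrl.get_state(); T=np.eye(4); T[:3,:3]=R.from_rotvec(s['tool_rot']).as_matrix(); T[:3,3]=s['position']
        W=T@np.array(m['T_tool_cam']); Rm=W[:3,:3].T; t=-Rm@W[:3,3]
    return np.array(m['K'],float),Rm,t
def proj(c,P):
    K,Rm,t=c; p=(np.atleast_2d(P)@Rm.T+t)@K.T; return p[:,:2]/p[:,2:]
def ray(c,uv):
    K,Rm,t=c; d=Rm.T@np.linalg.inv(K)@np.array([uv[0],uv[1],1.]); return -Rm.T@t,d/np.linalg.norm(d)
def onz(c,uv,z):
    o,d=ray(c,uv); return o+d*(z-o[2])/d[2]
def tri(obs):
    A=np.zeros((3,3));b=np.zeros(3)
    for c,uv in obs:
        o,d=ray(c,uv);M=np.eye(3)-np.outer(d,d);A+=M;b+=M@o
    X=np.linalg.solve(A,b)
    return X,[np.linalg.norm(proj(c,X)[0]-uv) for c,uv in obs]
E
python3 - <<'E'
from h import *
s=ctrl.get_state(); M=R.from_rotvec(s['tool_rot']).as_matrix(); print(M.round(3))
for n in ['side','top']:
    c=cam(n); print(n,(-c[1].T@c[2]).round(3), proj(c,s['position']), proj(c,[0,0,0]), proj(c,[.5,0,0]),proj(c,[.5,.2,0]))
a=cv2.imread('pics/a_side.png');b=cv2.imread('pics/a_top.png')
cv2.imwrite('pics/c_side1.png',cv2.resize(a[105:215,215:345],None,fx=6,fy=5.4,interpolation=2)[:600])
cv2.imwrite('pics/c_side2.png',cv2.resize(a[145:240,320:430],None,fx=6,fy=6,interpolation=2))
cv2.imwrite('pics/c_top1.png',cv2.resize(b[110:230,350:480],None,fx=5,fy=5,interpolation=2))
cv2.imwrite('pics/c_top2.png',cv2.resize(b[215:305,265:370],None,fx=6,fy=6,interpolation=2))
E
```

```text
[[-0.001 -0.9    0.437]
 [-0.001  0.437  0.9  ]
 [-1.    -0.    -0.001]]
side [0.994 0.719 0.711] [[667.58753518 280.88410227]] [[487.95593832 178.24108585]] [[359.29480047 221.89811704]] [[401.88040614 267.60016556]]
top [ 0.403 -0.03   1.162] [[ 31.57726557 327.28874267]] [[303.48506149 427.5924555 ]] [[304.18651671 235.25795395]] [[232.91570271 235.44827147]]
```

View pics/c_side1.png

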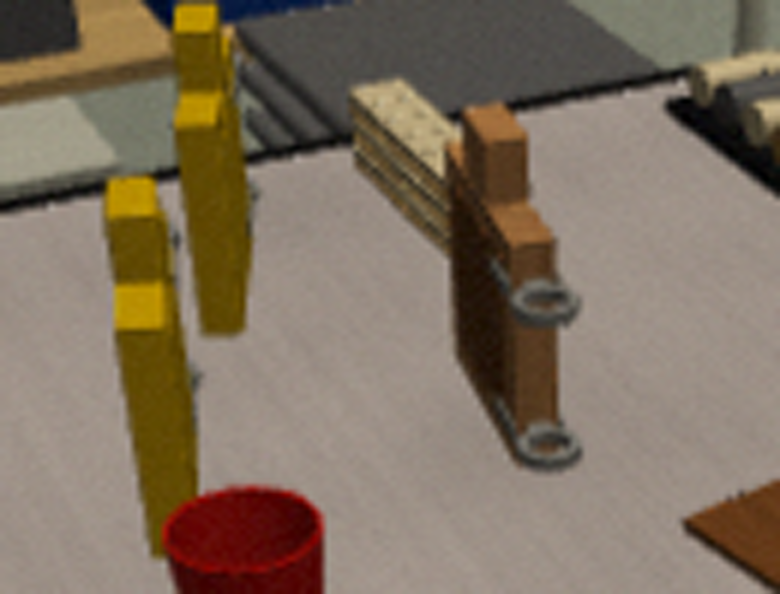

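View pics/c_side2.png

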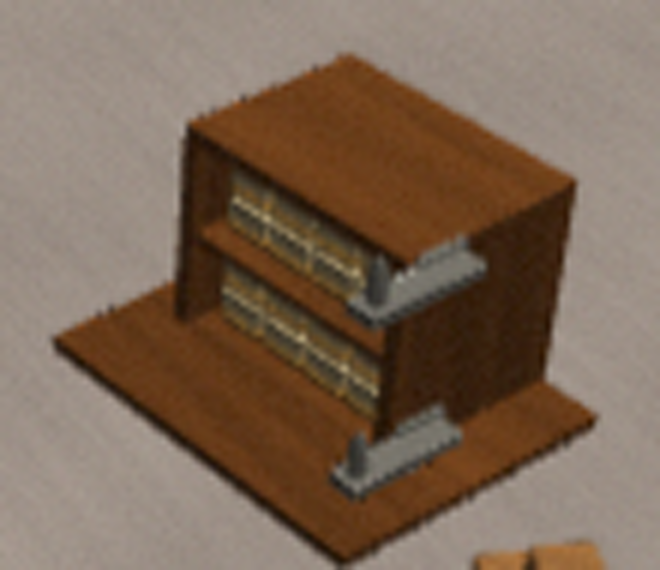

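View pics/c_top1.png

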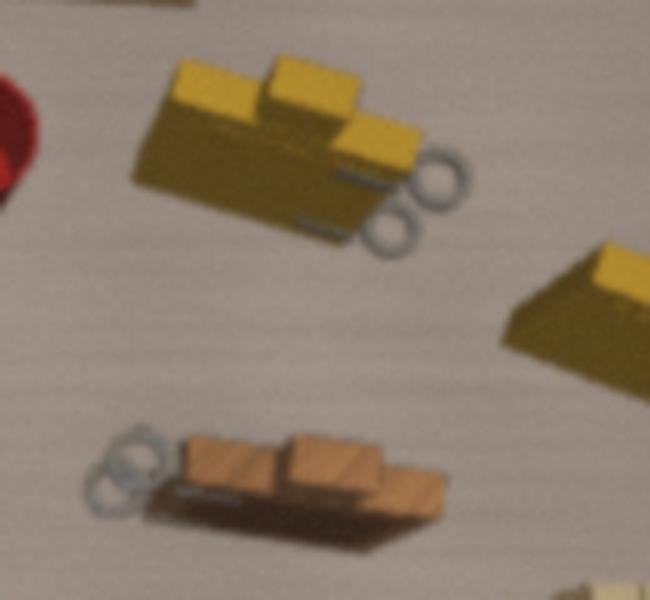

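View pics/c_top2.png

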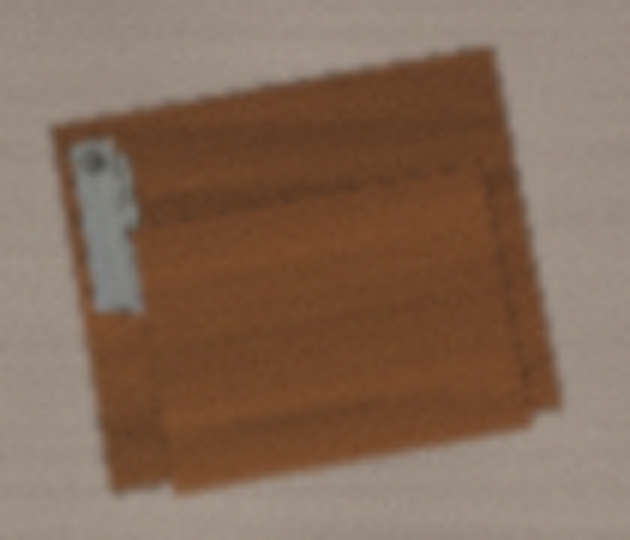

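```bash
cat >> h.py <<'E'
def plan(P,yawz):
    """travel/twist to put TCP at P with jaw axis (tool z) at world yaw yawz (mod pi), tool down"""
    s=ctrl.get_state(); M=R.from_rotvec(s['tool_rot']).as_matrix()
    d=M.T@(np.array(P)-s['position'])
    y0=np.arctan2(M[1,2],M[0,2]); tw=-(yawz-y0)
    tw=[(tw+np.pi/2)%np.pi-np.pi/2]; tw.append(tw[0]-np.sign(tw[0])*np.pi)
    print('t',s['time'],'pos',s['position'].round(4),'yawz',np.degrees(y0).round(2),'tilt',M[2].round(4),'grip',round(s['grip_width'],3),'F',np.round(s['ft_force'],1))
    print('travel',d.round(4),'twist options',np.round(tw,4),'j7',s['joint_positions'][6].round(3) if hasattr(s['joint_positions'],'round') else s['joint_positions'][6])
E
python3 - <<'E'
from h import *
T=cam('top');S=cam('side')
t1=lambda x,y:np.array([(x+.5)/5-.5+350,(y+.5)/5-.5+110])
t2=lambda x,y:np.array([(x+.5)/6-.5+265,(y+.5)/6-.5+215])
s1=lambda x,y:np.array([(x+.5)/6-.5+215,(y+.5)/5.4-.5+105])
s2=lambda x,y:np.array([(x+.5)/6-.5+320,(y+.5)/6-.5+145])
print('eyeU',tri([(T,t1(140,458)),(S,s1(545,301))]),onz(T,t1(140,458),.12))
print('eyeL',tri([(T,t1(115,490)),(S,s1(547,445))]),onz(T,t1(115,490),.025))
print('pin',tri([(T,t2(95,160)),(S,s2(377,258))]),onz(T,t2(95,160),.144))
def ya(a,b): d=a-b; return np.degrees(np.arctan2(-d[0],d[1]))
a,b=onz(T,t2(52,128),.01),onz(T,t2(492,47),.01); print('sill',a,b,np.linalg.norm(a-b),ya(a,b))
a,b=onz(T,t2(172,490),.125),onz(T,t2(533,425),.125); print('cup back top',a,b,np.linalg.norm(a-b),ya(a,b))
for z,pts in [(.192,[(291,435),(384,443),(380,492),(286,483)]),(.15,[(186,436),(447,475),(440,517),(184,487)])]:
    P=[onz(T,t1(*p),z) for p in pts]; print(z,np.round(P,4).tolist(),'yaw',ya(P[0],P[1]),ya(P[3],P[2]),np.mean(P,0), np.linalg.norm(P[0]-P[1]),np.linalg.norm(P[1]-P[2]))
E
```

```text
eyeU (array([ 0.5763996 , -0.1909572 ,  0.12324106]), [np.float64(0.010121474013329825), np.float64(0.008798289059470948)]) [ 0.57696312 -0.19147246  0.12      ]
eyeL (array([ 0.57556663, -0.19211649,  0.02675939]), [np.float64(0.47664513510330864), np.float64(0.43025353389464466)]) [ 0.57469341 -0.19162692  0.025     ]
pin (array([0.47371993, 0.05442824, 0.14343795]), [np.float64(0.141503451721329), np.float64(0.13620397802526923)]) [0.47341001 0.05459378 0.144     ]
sill [0.49756024 0.08592924 0.01      ] [ 0.53493301 -0.11931586  0.01      ] 0.20861993102451154 10.319837470049842
cup back top [0.34043126 0.02295113 0.125     ] [ 0.36567181 -0.12503966  0.125     ] 0.15012781622729293 9.67894115571598
0.192 [[0.5761, -0.2534, 0.192], [0.5721, -0.2981, 0.192], [0.5483, -0.295, 0.192], [0.5527, -0.25, 0.192]] yaw -5.049882082095036 -5.613739140017569 [ 0.56230162 -0.27410407  0.192     ] 0.04486190134705996 0.023988168003517222
0.15 [[0.5831, -0.2102, 0.15], [0.5632, -0.3405, 0.15], [0.542, -0.3358, 0.15], [0.5573, -0.2084, 0.15]] yaw -8.703362692665669 -6.84648909104515 [ 0.56137287 -0.27374675  0.15      ] 0.1317825942675617 0.02168164298105606
```

```bash
python3 - <<'E'
from h import *
plan([.50,.25,.30],np.radians(30))
plan([.562,-.274,.30],np.radians(-8))
E
```

```text
t 0.15 pos [0.2837 0.5844 0.2217] yawz 64.11 tilt [-1.0e+00 -1.0e-04 -1.5e-03] grip 1.002 F [-0.8 -0.7 -0.3]
travel [-0.078  -0.3406 -0.2065] twist options [ 0.5954 -2.5462] j7 -0.057
t 0.15 pos [0.2837 0.5844 0.2217] yawz 64.11 tilt [-1.0e+00 -1.0e-04 -1.5e-03] grip 1.002 F [-0.8 -0.7 -0.3]
travel [-0.0773 -0.6252 -0.6508] twist options [ 1.2586 -1.883 ] j7 -0.057
```

```bash
python3 -m pendant '[{"travel":[-0.03,-0.04,-0.02],"twist":0.06},{"travel":[-0.06,-0.08,-0.04],"twist":0.14},{"travel":[-0.078,-0.13,-0.07],"twist":0.22},{"travel":[-0.078,-0.18,-0.10],"twist":0.3},{"travel":[-0.078,-0.23,-0.13],"twist":0.38},{"travel":[-0.078,-0.28,-0.16],"twist":0.46},{"travel":[-0.078,-0.32,-0.19],"twist":0.54},{"travel":[-0.078,-0.35,-0.23],"twist":0.62},{"travel":[-0.078,-0.38,-0.27],"twist":0.70},{"travel":[-0.078,-0.41,-0.31],"twist":0.78}]'; python3 - <<'E'
from h import *
plan([.562,-.274,.30],np.radians(-8))
E
```

```text
time: 1.4
position: [0.5172, 0.1249, 0.3]
tool_rot: [-0.265, 1.556, 0.263]
ft_force: [0.4, -1.1, -0.4]
grip_width: 0.997
t 1.4 pos [0.5172 0.1249 0.3   ] yawz 19.28 tilt [-1.     -0.001  -0.0011] grip 0.997 F [ 0.4 -1.1 -0.4]
travel [ 0.0005 -0.3913 -0.0894] twist options [ 0.476  -2.6656] j7 0.061
```

```bash
python3 -m pendant '[{"travel":[0,-0.05,-0.011],"twist":0.06},{"travel":[0,-0.10,-0.022],"twist":0.12},{"travel":[0,-0.15,-0.034],"twist":0.18},{"travel":[0,-0.20,-0.046],"twist":0.24},{"travel":[0,-0.25,-0.057],"twist":0.3},{"travel":[0,-0.30,-0.069],"twist":0.36},{"travel":[0,-0.345,-0.079],"twist":0.42},{"travel":[0,-0.38,-0.087],"twist":0.476},{"travel":[0,-0.391,-0.089],"twist":0.476},{"travel":[0,-0.391,-0.089],"twist":0.476}]'; python3 - <<'E'
from h import *
plan([.562,-.274,.30],np.radians(-8))
for n in ['wrist','top','side']:
    cv2.imwrite(f'pics/b_{n}.png',ctrl.get_image(n)[:,:,::-1])
E
```

```text
time: 2.65
position: [0.5622, -0.2733, 0.3001]
tool_rot: [0.109, 1.57, -0.11]
ft_force: [0.1, 0.6, 0.8]
grip_width: 1.003
t 2.65 pos [ 0.5622 -0.2733  0.3001] yawz -7.99 tilt [-1.0e+00 -9.0e-04 -1.5e-03] grip 1.003 F [0.1 0.6 0.8]
travel [ 0.0001 -0.0008 -0.0001] twist options [ 2.0000e-04 -3.1414e+00] j7 0.408
```

View pics/b_wrist.png

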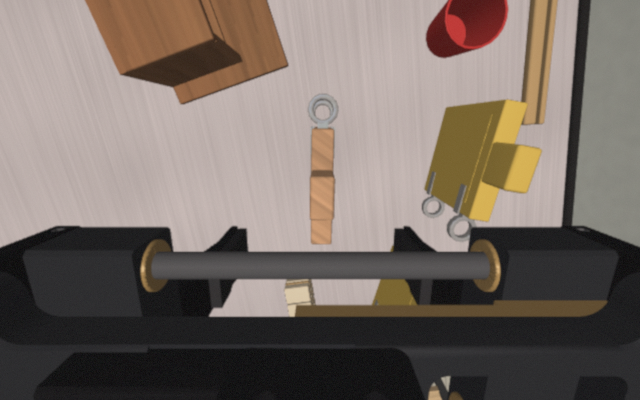

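The wrist view shows the brown door with eyes at (322,185), its upper eye at (322,109) and its tab at (321,195), nearly aligned with the jaws. A yellow look-alike sits at (480,160) and stays untouched. I'll refine the pose from this view.

```bash
python3 - <<'E'
from h import *
im=cv2.imread('pics/b_wrist.png'); c=cam('wrist')
crop=im[90:255,280:365]; cv2.imwrite('pics/d.png',cv2.resize(crop,None,fx=3.6,fy=3.6,interpolation=2))
hsv=cv2.cvtColor(im,cv2.COLOR_BGR2HSV)
print(hsv[150,322],hsv[190,322],hsv[150,280],hsv[220,322])
m=((hsv[...,1]>95)&(hsv[...,0]<20)).astype(np.uint8); m[:,:295]=0;m[:,350:]=0;m[:100]=0;m[250:]=0
for y in list(range(128,246,6)): 
    x=np.where(m[y])[0]; print(y,(x.min(),x.max()) if len(x) else None,end='; ')
E
```

```text
[ 14 111 189] [ 13 110 200] [  6  22 186] [ 13 109 177]
128 (np.int64(315), np.int64(316)); 134 (np.int64(312), np.int64(332)); 140 (np.int64(312), np.int64(332)); 146 (np.int64(312), np.int64(332)); 152 (np.int64(312), np.int64(332)); 158 (np.int64(312), np.int64(332)); 164 (np.int64(312), np.int64(332)); 170 (np.int64(312), np.int64(331)); 176 (np.int64(311), np.int64(332)); 182 (np.int64(311), np.int64(333)); 188 (np.int64(311), np.int64(333)); 194 (np.int64(310), np.int64(333)); 200 (np.int64(310), np.int64(333)); 206 (np.int64(310), np.int64(332)); 212 (np.int64(310), np.int64(332)); 218 (np.int64(311), np.int64(331)); 224 (np.int64(312), np.int64(330)); 230 (np.int64(312), np.int64(330)); 236 (np.int64(312), np.int64(330)); 242 (np.int64(312), np.int64(330));
```

View pics/d.png

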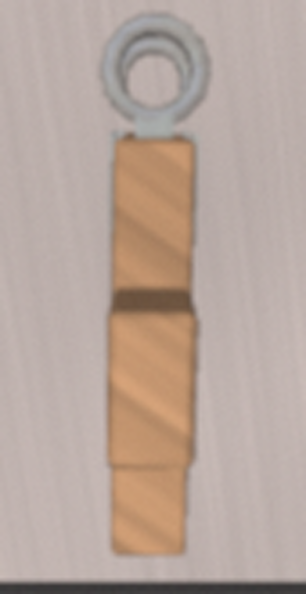

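```bash
python3 - <<'E'
from h import *
c=cam('wrist')
eye=onz(c,[322.6,108.6],.125)
p1=onz(c,[322.3,146],.150);p2=onz(c,[321.3,236],.150)
ta,tb=onz(c,[322.2,177],.192),onz(c,[321.5,218.5],.192)
print(eye,p1,p2,ta,tb)
def ya(a,b): d=a-b; return np.degrees(np.arctan2(-d[0],d[1]))
print(ya(p1,p2),ya(eye,p2),ya(ta,tb),np.linalg.norm(ta-tb)); g=(ta+tb)/2; print('grip',g,'eye-grip',np.linalg.norm((eye-g)[:2]),ya(eye,g))
plan([g[0],g[1],.155],np.radians(ya(eye,g)))
E
```

```text
[ 0.57695897 -0.18680091  0.125     ] [ 0.57130565 -0.22509534  0.15      ] [ 0.55667764 -0.32512718  0.15      ] [ 0.56755317 -0.25024495  0.192     ] [ 0.56143301 -0.29055598  0.192     ]
-8.319591457203087 -8.341246818105555 -8.632922582372448 0.04077297592325168
grip [ 0.56449309 -0.27040046  0.192     ] eye-grip 0.08452386189904731 -8.48112666453553
t 2.8 pos [ 0.5628 -0.2714  0.3004] yawz -7.81 tilt [-1.e+00  0.e+00 -6.e-04] grip 1.003 F [ 0.5 -0.4  0.2]
travel [0.1454 0.0012 0.0016] twist options [ 0.0116 -3.1299] j7 0.407
```

```bash
python3 -m pendant '[{"travel":[0.04,0,0.001],"twist":0.008},{"travel":[0.08,0,0.001],"twist":0.008},{"travel":[0.11,0,0.001],"twist":0.008},{"travel":[0.13,0,0.001],"twist":0.008},{"travel":[0.145,0,0.001],"twist":0.008},{"travel":[0.145,0,0.001],"twist":0.008},{"travel":[0.145,0,0.001],"twist":0.008}]'; python3 - <<'E'
from h import *
s=ctrl.get_state();print(s['position'],s['ft_force'])
for n in ['wrist','side']:
    cv2.imwrite(f'pics/e_{n}.png',ctrl.get_image(n)[:,:,::-1])
E
```

```text
time: 3.68
position: [0.5644, -0.2719, 0.1565]
tool_rot: [0.113, 1.567, -0.114]
ft_force: [0.6, -0.1, -0.6]
grip_width: 0.997
[ 0.56441829 -0.27185658  0.15654616] [ 0.64526401 -0.09989182 -0.6242793 ]
```

View pics/e_wrist.png

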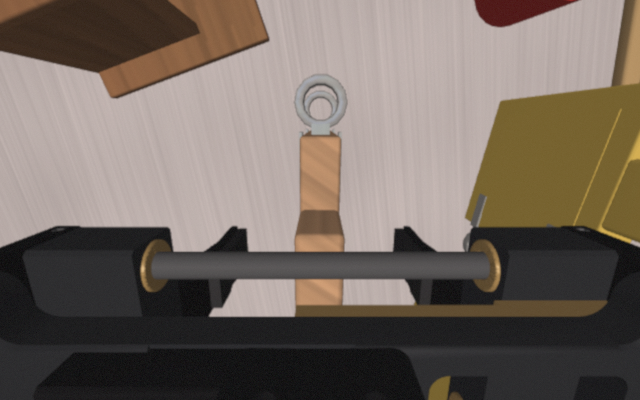

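View pics/e_side.png

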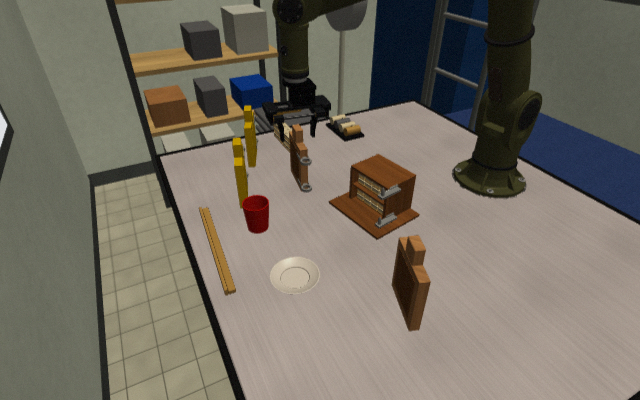

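```bash
python3 - <<'E'
from h import *
c=cam('side'); print(proj(c,[[.5644,-.2719,.156],[.5644,-.2719,.192],[.5644,-.2719,.171]]))
a=cv2.imread('pics/e_side.png'); cv2.imwrite('pics/e2.png',cv2.resize(a[80:200,240:360],None,fx=5,fy=5,interpolation=2))
E
```

```text
[[297.38782993 138.17456551]
 [296.98423481 127.41350879]
 [297.22139426 133.73689116]]
```

View pics/e2.png

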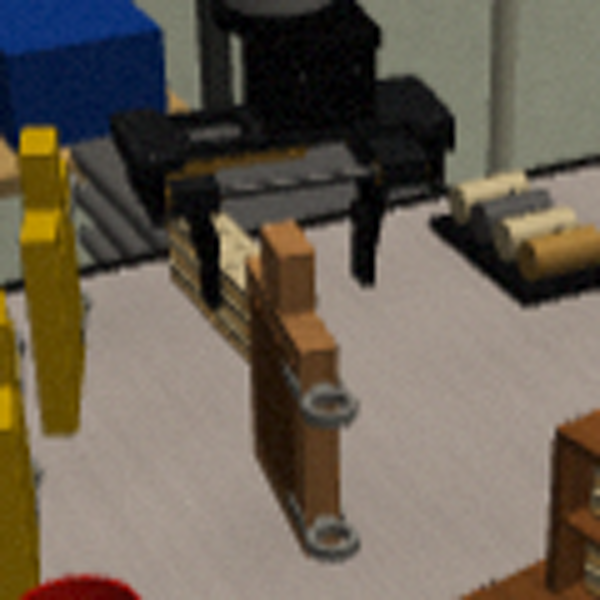

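The jaws straddle the brown door's tab. The fingertip midpoint is at (297,138), matching the projected tab centre, so I'll close and lift.

```bash
python3 -m pendant '[{"travel":[0,0,0],"twist":0},{"travel":[0,0,0],"twist":0},{"travel":[0,0,0],"twist":0},{"travel":[0,0,0],"twist":0},{"travel":[0,0,0],"twist":0},{"travel":[0,0,0],"twist":0},{"travel":[0,0,0],"twist":0},{"travel":[0,0,0],"twist":0}]' -1 45; python3 - <<'E'
from h import *
plan([.5644,-.2719,.156],np.radians(-8.4))
E
```

```text
time: 4.78
position: [0.5644, -0.2719, 0.1566]
tool_rot: [0.113, 1.567, -0.114]
ft_force: [-0.1, 0.3, -0.1]
grip_width: 0.271
t 4.775 pos [ 0.5644 -0.2719  0.1566] yawz -8.27 tilt [-1.0e+00 -4.0e-04  1.2e-03] grip 0.271 F [-0.1  0.3 -0.1]
travel [0.0006 0.     0.    ] twist options [ 2.3000e-03 -3.1393e+00] j7 0.44
```

```bash
python3 -m pendant '[{"travel":[-0.012,0,0],"twist":0},{"travel":[-0.03,0,0],"twist":0},{"travel":[-0.045,0,0],"twist":0},{"travel":[-0.055,0,0],"twist":0},{"travel":[-0.055,0,0],"twist":0},{"travel":[-0.055,0,0],"twist":0}]'; python3 - <<'E'
from h import *
plan([.60,-.09,.2116],np.radians(10))
plan([.587,-.012,.2116],np.radians(10))
E
```

```text
time: 5.52
position: [0.564, -0.2716, 0.2111]
tool_rot: [0.113, 1.568, -0.113]
ft_force: [0.2, 0.1, -3.2]
grip_width: 0.27
t 5.525 pos [ 0.564  -0.2716  0.2111] yawz -8.27 tilt [-1.e+00 -1.e-04  3.e-04] grip 0.27 F [ 0.2  0.1 -3.2]
travel [-0.0006  0.1849  0.0095] twist options [-0.3188  2.8227] j7 0.42
t 5.525 pos [ 0.564  -0.2716  0.2111] yawz -8.27 tilt [-1.e+00 -1.e-04  3.e-04] grip 0.27 F [ 0.2  0.1 -3.2]
travel [-0.0006  0.2603 -0.0146] twist options [-0.3188  2.8227] j7 0.42
```

```bash
python3 -m pendant '[{"travel":[0,0.02,0.01],"twist":-0.04},{"travel":[0,0.05,0.02],"twist":-0.08},{"travel":[0,0.08,0.025],"twist":-0.12},{"travel":[0,0.115,0.025],"twist":-0.16},{"travel":[0,0.15,0.02],"twist":-0.2},{"travel":[0,0.185,0.01],"twist":-0.24},{"travel":[0,0.22,0],"twist":-0.28},{"travel":[0,0.245,-0.01],"twist":-0.319},{"travel":[0,0.26,-0.015],"twist":-0.319},{"travel":[0,0.26,-0.015],"twist":-0.319}]';python3 -m pendant '[{"travel":[0,0,0],"twist":0},{"travel":[0,0,0],"twist":0}]'; python3 - <<'E'
from h import *
s=ctrl.get_state(); np.save('pose1.npy',np.r_[s['position'],s['tool_rot']])
plan([.587,-.012,.2116],np.radians(10))
for n in ['wrist','side','top']:
    cv2.imwrite(f'pics/f_{n}.png',ctrl.get_image(n)[:,:,::-1])
a=cv2.imread('pics/f_side.png');b=cv2.imread('pics/f_top.png')
cv2.imwrite('pics/f_side2.png',cv2.resize(a[90:240,320:470],None,fx=4,fy=4,interpolation=2))
cv2.imwrite('pics/f_top2.png',cv2.resize(b[160:310,260:400],None,fx=4,fy=4,interpolation=2))
E
```

```text
time: 6.78
position: [0.5865, -0.0109, 0.211]
tool_rot: [-0.139, 1.566, 0.139]
ft_force: [0.0, -1.0, -3.3]
grip_width: 0.269
time: 7.02
position: [0.5866, -0.0125, 0.2111]
tool_rot: [-0.137, 1.566, 0.136]
ft_force: [0.5, 0.2, -3.3]
grip_width: 0.271
t 7.025 pos [ 0.5866 -0.0125  0.2111] yawz 9.99 tilt [-1.e+00 -8.e-04  4.e-04] grip 0.271 F [ 0.5  0.2 -3.3]
travel [-0.0005  0.0004  0.0005] twist options [-2.0000e-04  3.1414e+00] j7 0.235
```

View pics/f_wrist.png

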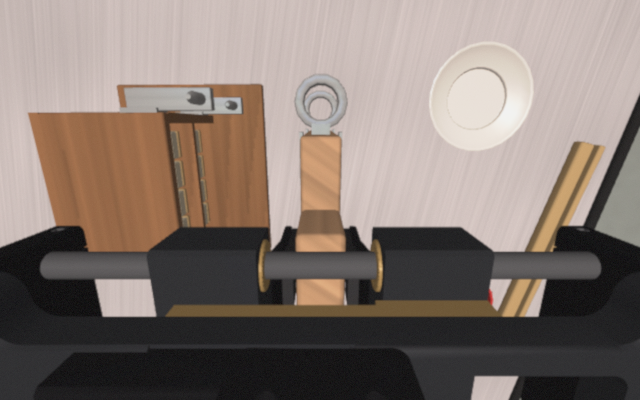

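View pics/f_side2.png

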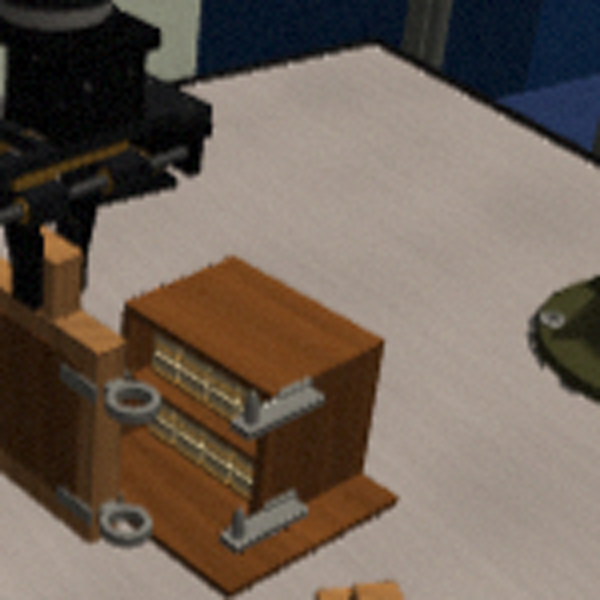

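View pics/f_top2.png

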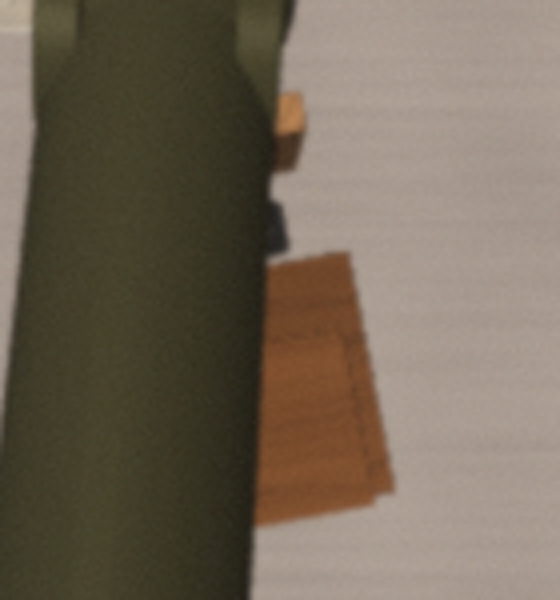

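The wrist view shows the held door's upper eye at (320,100). The upper pin is near (197,98) and the lower pin near (231,104). I'll zoom in to measure the eye against the pin with this one camera.

```bash
python3 - <<'E'
import cv2
a=cv2.imread('pics/f_wrist.png')
cv2.imwrite('pics/f_w2.png',cv2.resize(a[65:165,110:360],None,fx=3.2,fy=3.2,interpolation=2))
cv2.imwrite('pics/f_w3.png',cv2.resize(a[78:122,170:260],None,fx=8,fy=8,interpolation=2))
E
```

```text
(no output)
```

View pics/f_w2.png

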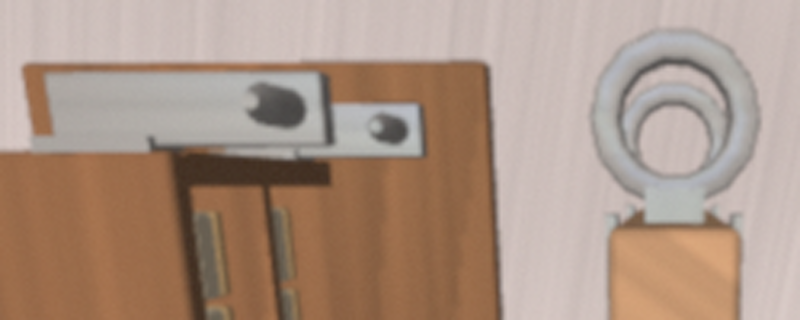

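View pics/f_w3.png

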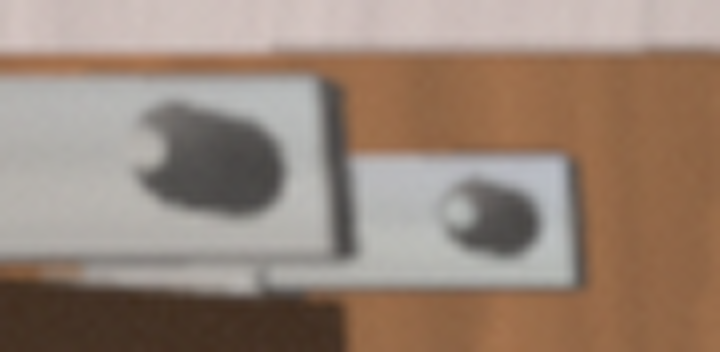

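```bash
python3 - <<'E'
from h import *
c=cam('wrist'); S=cam('side')
ut=onz(c,[188.2,96.3],.144); lt=onz(c,[227.3,104.0],.049); e=onz(c,[320.9,100.2],.1795)
sU=np.array([252/4-.4+320,398/4-.4+90]); sE=np.array([132/4-.4+320,401/4-.4+90]); sL=np.array([238/4-.4+320,513/4-.4+90])
print('pinU',ut,onz(S,sU,.144),tri([(c,[188.2,96.3]),(S,sU)]))
print('pinL',lt,onz(S,sL,.049))
print('eye',e,onz(S,sE,.1745),tri([(c,[320.9,100.2]),(S,sE)]))
# sill edge directions in wrist: front edge line & bracket edge
a,b=onz(c,[(486/3.2)+110,65/3.2+65],.01),onz(c,[(500/3.2)+110,319/3.2+65],.01)
d=a-b; print('sill front yaw',np.degrees(np.arctan2(-d[0],d[1])))
im=cv2.imread('pics/f_wrist.png')
p1,p2=onz(c,[322.0-.5,146],.205),onz(c,[321-.5,236],.205)
hsv=cv2.cvtColor(im,cv2.COLOR_BGR2HSV); m=(hsv[...,1]>95)&(hsv[...,0]<20)
for y in range(140,206,8):
    x=np.where(m[y,290:360])[0]+290; print(y,x.min(),x.max(),end='; ')
for y in range(110,225,12):
    r=[x for x in range(230,290) if m[y,x]]; print('|',y,max(r),end=' ')
E
```

```text
pinU [0.47535901 0.05915701 0.144     ] [0.47798219 0.06075934 0.144     ] (array([0.47554594, 0.05887166, 0.14243847]), [np.float64(1.3080147828853717), np.float64(0.33611621604069597)])
pinL [0.47504046 0.05939629 0.049     ] [0.4775931  0.05919198 0.049     ]
eye [0.57262059 0.07106233 0.1795    ] [0.57159794 0.06601152 0.1745    ] (array([0.57344214, 0.07066521, 0.17795305]), [np.float64(1.5874727046656416), np.float64(0.4112573041876323)])
sill front yaw 10.528488793669148
140 301 340; 148 301 340; 156 301 340; 164 301 339; 172 301 339; 180 301 339; 188 301 339; 196 301 339; 204 302 338; | 110 262 | 122 263 | 134 264 | 146 264 | 158 265 | 170 265 | 182 266 | 194 267 | 206 267 | 218 268
```

```bash
python3 -m pendant '[{"travel":[0,0.002,-0.015],"twist":0},{"travel":[0,0.004,-0.035],"twist":-0.004},{"travel":[0,0.005,-0.052],"twist":-0.004},{"travel":[0,0.005,-0.065],"twist":-0.004},{"travel":[0,0.005,-0.07],"twist":-0.004},{"travel":[0,0.005,-0.07],"twist":-0.004},{"travel":[0,0.005,-0.07],"twist":-0.004}]'; python3 - <<'E'
from h import *
s=ctrl.get_state(); print(s['position'],s['tool_rot'],s['ft_force'])
for n in ['wrist','side']:
    cv2.imwrite(f'pics/g_{n}.png',ctrl.get_image(n)[:,:,::-1])
a=cv2.imread('pics/g_side.png');w=cv2.imread('pics/g_wrist.png')
cv2.imwrite('pics/g_side2.png',cv2.resize(a[110:240,320:450],None,fx=4.5,fy=4.5,interpolation=2))
cv2.imwrite('pics/g_w2.png',cv2.resize(w[65:215,200:360],None,fx=4,fy=4,interpolation=2))
E
```

```text
time: 8.05
position: [0.5172, -0.019, 0.2111]
tool_rot: [-0.141, 1.565, 0.14]
ft_force: [-0.4, -1.2, -2.9]
grip_width: 0.271
[ 0.51722336 -0.0190114   0.21105814] [-0.14126729  1.56539131  0.14037377] [-0.41721633 -1.23155007 -2.89895732]
```

View pics/g_side2.png

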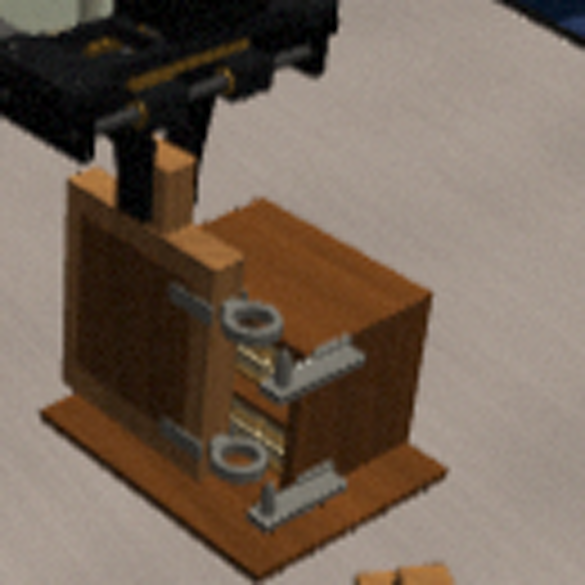

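View pics/g_w2.png

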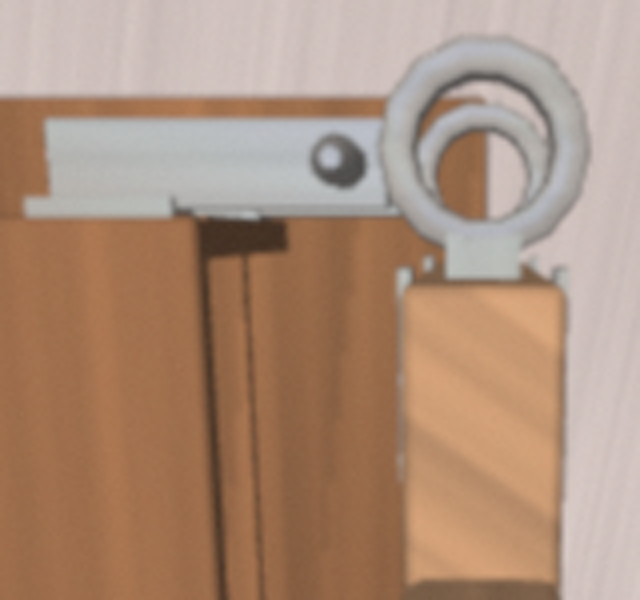

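```bash
python3 - <<'E'
from h import *
c=cam('wrist'); S=cam('side'); s=ctrl.get_state()
M=R.from_rotvec(s['tool_rot']).as_matrix()
t=onz(c,[282.6,103.4],.144); e=onz(c,[321.3,100.2],.1795)
q=lambda x,y:np.array([(x+.5)/4.5-.5+320,(y+.5)/4.5-.5+110])
t2,l2=onz(S,q(283,348),.144),onz(S,q(268,486),.049)
eU,eL=onz(S,q(253,322),.1745),onz(S,q(239,458),.0795)
print('wrist',t,e,'tool',M.T@(t-e)); print('side',t2,eU,'tool',M.T@(t2-eU)); print('sideL',l2,eL,'tool',M.T@(l2-eL))
print(s['position'], (s['position']+M@[0.0,0.085,0]))
E
```

```text
wrist [0.47493772 0.05896087 0.144     ] [0.50309752 0.06379613 0.1795    ] tool [ 0.03549204  0.00029316 -0.02858029]
side [0.47266147 0.0525611  0.144     ] [0.50088538 0.05978017 0.1745    ] tool [ 0.03049379 -0.00204501 -0.02906718]
sideL [0.47685597 0.05841945 0.049     ] [0.50101836 0.05949438 0.0795    ] tool [ 0.03049089  0.00327624 -0.02397496]
[ 0.51715573 -0.01907884  0.21091578] [0.50199574 0.0645583  0.2108475 ]
```

```bash
python3 -m pendant '[{"travel":[0,0,-0.01],"twist":0},{"travel":[0,0,-0.02],"twist":0},{"travel":[0,0,-0.028],"twist":0},{"travel":[0,0,-0.028],"twist":0},{"travel":[0,0,-0.028],"twist":0},{"travel":[0,0,-0.028],"twist":0}]'; python3 - <<'E'
from h import *
s=ctrl.get_state(); print(s['position'],s['tool_rot'],s['ft_force'])
for n in ['wrist','side']:
    cv2.imwrite(f'pics/k_{n}.png',ctrl.get_image(n)[:,:,::-1])
a=cv2.imread('pics/k_side.png');w=cv2.imread('pics/k_wrist.png')
cv2.imwrite('pics/k_side2.png',cv2.resize(a[150:240,350:440],None,fx=6.5,fy=6.5,interpolation=2))
cv2.imwrite('pics/k_w2.png',cv2.resize(w[65:165,250:380],None,fx=6,fy=6,interpolation=2))
E
```

```text
time: 8.9
position: [0.4899, -0.024, 0.211]
tool_rot: [-0.142, 1.566, 0.14]
ft_force: [0.2, -0.0, -3.5]
grip_width: 0.273
[ 0.48985783 -0.02397061  0.2109782 ] [-0.14158415  1.56555531  0.14022005] [ 0.21673918 -0.03867628 -3.50282755]
```

View pics/k_side2.png

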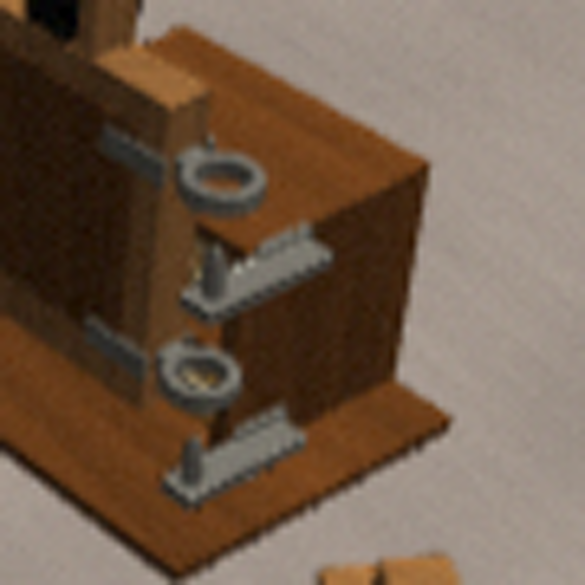

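View pics/k_w2.png

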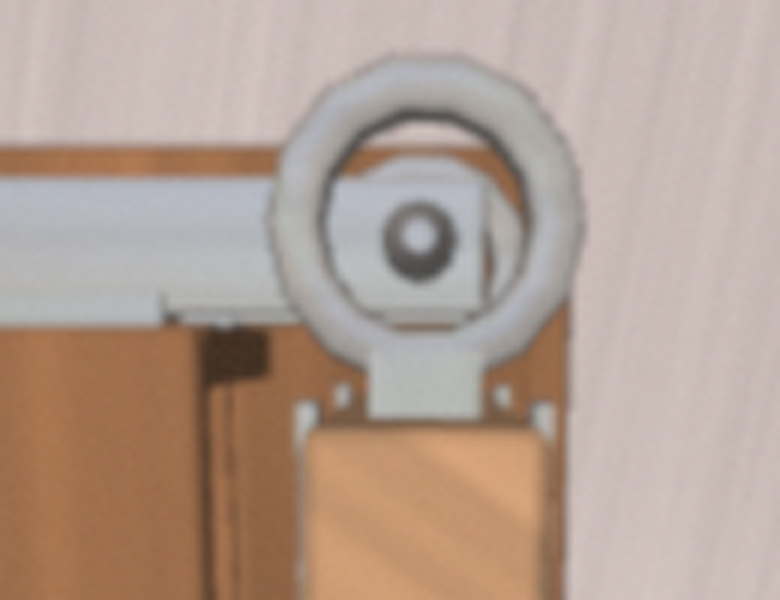

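```bash
python3 - <<'E'
from h import *
c=cam('wrist'); S=cam('side'); s=ctrl.get_state()
M=R.from_rotvec(s['tool_rot']).as_matrix()
t=onz(c,[319.25,103.75],.144)
for z,uv in [(.1795,[320.7,99.8])]:
    e=onz(c,uv,z); print('wrist',t,e,'tool',M.T@(t-e))
q=lambda x,y:np.array([(x+.5)/6.5-.5+350,(y+.5)/6.5-.5+150])
for a,za,b,zb in [((213,247),.144,(221,180),.1745),((193,438),.049,(201,375),.0795)]:
    t2,e2=onz(S,q(*a),za),onz(S,q(*b),zb); print(t2,e2,M.T@(t2-e2))
E
```

```text
wrist [0.47434358 0.05863689 0.144     ] [0.47529229 0.05902154 0.1795    ] tool [ 0.03549993 -0.00017614 -0.00101078]
[0.47464823 0.05476669 0.144     ] [0.47364363 0.05377512 0.1745    ] [0.03049953 0.00082488 0.00115793]
[0.47503456 0.05621614 0.049     ] [0.47278596 0.05392702 0.0795    ] [0.0304989  0.00187967 0.00261345]
```

Eye and pin agree to about 1 mm in the wrist view and 1–3 mm in the side view, inside the 6 mm play, so I'll lower.

```bash
python3 -m pendant '[{"travel":[0.006,0,0],"twist":0},{"travel":[0.012,0,0],"twist":0},{"travel":[0.018,0,0],"twist":0},{"travel":[0.024,0,0],"twist":0},{"travel":[0.030,0,0],"twist":0},{"travel":[0.030,0,0],"twist":0},{"travel":[0.030,0,0],"twist":0}]'; python3 - <<'E'
from h import *
s=ctrl.get_state(); print(s['position'],s['tool_rot'],s['ft_force'],s['torque'])
for n in ['wrist','side']:
    cv2.imwrite(f'pics/l_{n}.png',ctrl.get_image(n)[:,:,::-1])
a=cv2.imread('pics/l_side.png');w=cv2.imread('pics/l_wrist.png')
cv2.imwrite('pics/l_side2.png',cv2.resize(a[150:240,350:440],None,fx=6.5,fy=6.5,interpolation=2))
cv2.imwrite('pics/l_w2.png',cv2.resize(w[65:165,250:380],None,fx=6,fy=6,interpolation=2))
E
```

```text
time: 9.88
position: [0.4899, -0.024, 0.181]
tool_rot: [-0.142, 1.566, 0.14]
ft_force: [-0.7, 0.4, -3.0]
grip_width: 0.274
[ 0.48992327 -0.02404467  0.18102754] [-0.14154834  1.5655746   0.14011082] [-0.65331229  0.36708944 -3.0352329 ] [-0.0834317   0.06651434 -0.04839147]
```

View pics/l_side2.png

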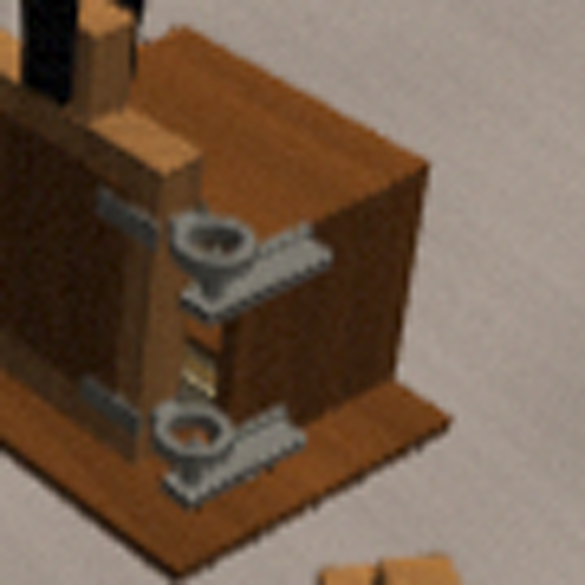

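View pics/l_w2.png

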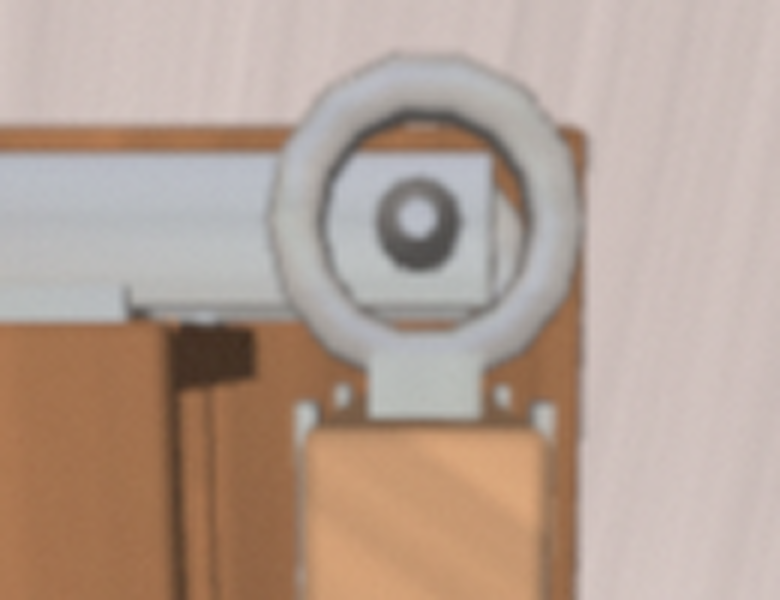

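The wrist crop shows the upper pin centred in the eye (pin tip at crop (418,218), ring centre (424,212)), with no contact force. I'll lower the rest onto the sill.

```bash
python3 -m pendant '[{"travel":[0.004,0,0],"twist":0},{"travel":[0.008,0,0],"twist":0},{"travel":[0.011,0,0],"twist":0},{"travel":[0.013,0,0],"twist":0},{"travel":[0.014,0,0],"twist":0},{"travel":[0.015,0,0],"twist":0},{"travel":[0.015,0,0],"twist":0},{"travel":[0.015,0,0],"twist":0}]'; python3 - <<'E'
from h import *
s=ctrl.get_state(); print(s['position'],s['ft_force'],s['torque'])
for n in ['wrist','side']:
    cv2.imwrite(f'pics/m_{n}.png',ctrl.get_image(n)[:,:,::-1])
a=cv2.imread('pics/m_side.png')
cv2.imwrite('pics/m_side2.png',cv2.resize(a[140:240,330:440],None,fx=6,fy=6,interpolation=2))
E
```

```text
time: 10.98
position: [0.4902, -0.0241, 0.1665]
tool_rot: [-0.142, 1.565, 0.14]
ft_force: [-1.2, 0.7, -0.3]
grip_width: 0.275
[ 0.49023527 -0.0241047   0.166523  ] [-1.16683644  0.71677611 -0.32241224] [-0.03547259  0.22069596  0.03522637]
```

View pics/m_side2.png

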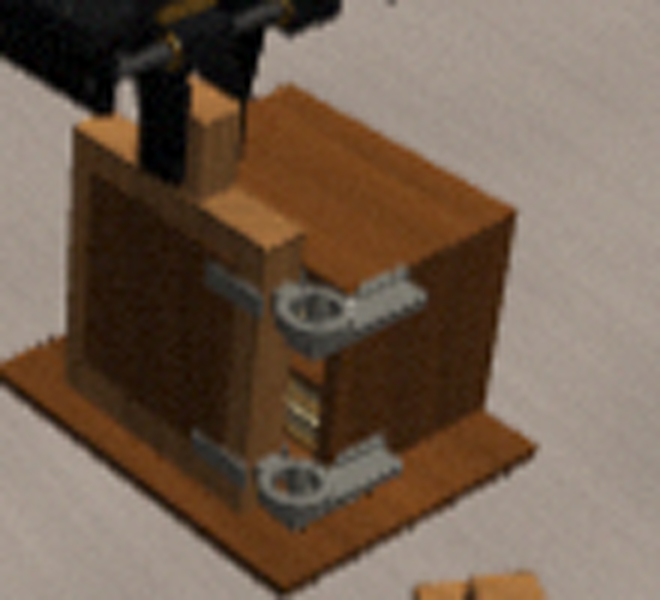

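The force fell from -3.2 to -0.3 N, so the sill now bears the door. I'll press 1 mm more to confirm the seat before releasing.

```bash
python3 -m pendant '[{"travel":[0.001,0,0],"twist":0},{"travel":[0.001,0,0],"twist":0},{"travel":[0.001,0,0],"twist":0}]'
```

```text
time: 11.45
position: [0.4904, -0.0241, 0.1665]
tool_rot: [-0.141, 1.564, 0.14]
ft_force: [-2.8, -0.4, 5.7]
grip_width: 0.269
```

```bash
python3 -m pendant '[{"travel":[0,0,0],"twist":0},{"travel":[0,0,0],"twist":0},{"travel":[0,0,0],"twist":0},{"travel":[0,0,0],"twist":0},{"travel":[0,0,0],"twist":0},{"travel":[0,0,0],"twist":0}]' 0.3; python3 - <<'E'
from h import *
s=ctrl.get_state(); print(s['position'],s['ft_force'],s['grip_width'])
w=ctrl.get_image('wrist')[:,:,::-1]; cv2.imwrite('pics/n_w.png',w)
E
```

```text
time: 12.2
position: [0.4905, -0.0241, 0.1665]
tool_rot: [-0.141, 1.564, 0.14]
ft_force: [1.1, 0.5, 0.4]
grip_width: 0.647
[ 0.49046338 -0.02407384  0.16648228] [1.08708852 0.50718766 0.35043776] 0.6470432784044267
```

View pics/n_w.png

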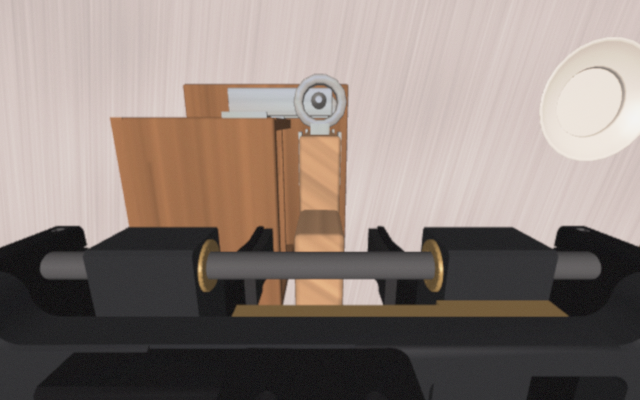

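The pin is centred in the eye at (319,101), and the fingers are clear of the tab on both sides. I'll raise the arm straight up.

```bash
python3 -m pendant '[{"travel":[-0.01,0,0],"twist":0},{"travel":[-0.03,0,0],"twist":0},{"travel":[-0.06,0,0],"twist":0},{"travel":[-0.09,0,0],"twist":0},{"travel":[-0.12,0,0],"twist":0},{"travel":[-0.15,0,0],"twist":0},{"travel":[-0.16,0,0],"twist":0},{"travel":[-0.16,0,0],"twist":0}]'; python3 - <<'E'
from h import *
c=cam('wrist')
for n in ['wrist','side']:
    cv2.imwrite(f'pics/o_{n}.png',ctrl.get_image(n)[:,:,::-1])
a=cv2.imread('pics/o_side.png');w=cv2.imread('pics/o_wrist.png')
cv2.imwrite('pics/o_side2.png',cv2.resize(a[120:240,320:440],None,fx=5,fy=5,interpolation=2))
print(ctrl.get_state()['position'])
E
```

```text
time: 13.25
position: [0.4903, -0.0241, 0.3268]
tool_rot: [-0.141, 1.563, 0.14]
ft_force: [-0.3, 0.2, -0.2]
grip_width: 0.653
[ 0.48961429 -0.02399704  0.32535712]
```

View pics/o_wrist.png

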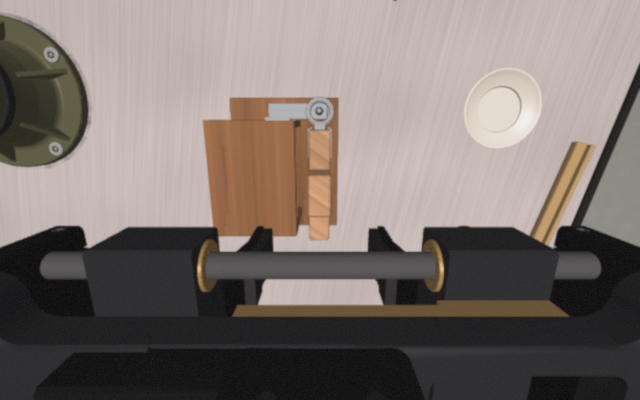

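View pics/o_side2.png

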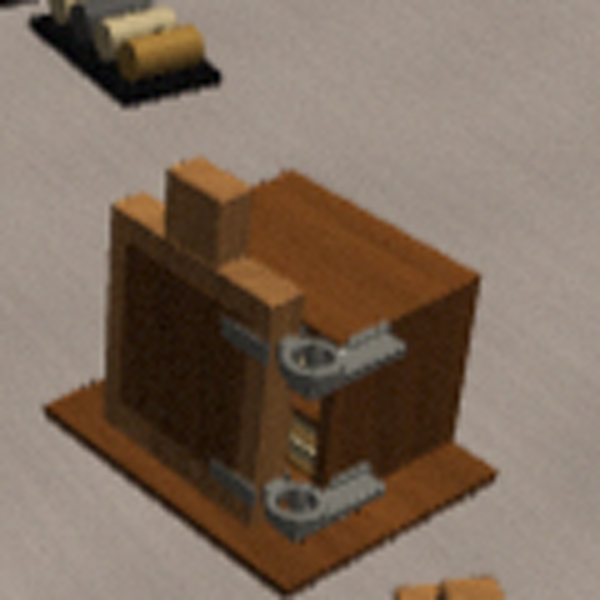

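The pictures show the door upright and shut, both eyes round the pins and resting at their brackets, and the gripper 160 mm above it. I'll check that the board hasn't moved, then hand in.

```bash
python3 - <<'E'
import cv2,numpy as np
from bench import ctrl
a=cv2.imread('pics/a_side.png');b=cv2.imread('pics/o_side.png')
print('board diff',np.abs(a[230:335,385:435].astype(int)-b[230:335,385:435]).mean())
s=ctrl.get_state(); print(s['time'],s['ft_force'],np.abs(s['qd']).max())
ctrl.close_job()
E
```

```text
board diff 2.7621587301587303
13.35 [-0.49012908  0.78220239  0.05705976] 0.007519379361139161
the job is handed in; nothing more can be done
```

The door is back on the cupboard, upright and shut, and I handed the job in at 13.35 s of the 42 s allowed; `close_job` gave no verdict.

I gripped the brown door with hinge eyes by its tab and turned it about 18° to match the cupboard. I brought it in from the front, raised about 45 mm, lowered both eyes over the pins, and let go only once it was on the sill.

**Last checks:**
- **Seating:** the arm's load went from -3.2 N to about 0 as the sill took the weight. A further 1 mm press gave +5.7 N with no movement, while still gripped.
- **Fit:** after release, the wrist picture shows the upper pin centred in its eye, and the side picture shows both eyes down at their brackets with the door parallel to the front.
- **Clear of everything:** the arm was about 160 mm above the door and still, with about 0 N on it. The plain board's picture was unchanged apart from image noise, and I never went to the yellow look-alikes.

**Disagreement:** before lowering, the wrist camera put the eye about 1 mm off the pin and the side camera 1 to 3 mm off, in the opposite direction. Both were within the 6 mm play, so I went by the wrist view, and no contact showed on the way down.

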